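# Seat the glue pot on its warmer and hold the brush ready over it

## Task

Seat the aluminium glue pot fully home on its warmer, with the warmer's two pegs through the holes in the pot's foot, and let go of it. Then draw the glue brush out of its slanted rest, turn it upright with the bristles straight down, and finish while still holding it steady in the gripper, the bristles centred over the pot's mouth and a few centimetres above it. The brush must touch neither the pot nor the rest at the end, the pot stays seated, and the other things on the bench are left where they are.

Things in the scene. Friction and masses are not known exactly. Their poses are not given: they have to be found in the camera images.
- pot: Loose open aluminium glue pot, 0.3 kg, 78 mm high, upright: a round cup, 60 mm outside, wall 4 mm, on a flat foot plate 62 (x) x 112 (y) x 8 mm thick. The foot sticks out at both y ends, with two through holes 12 mm wide at x 0, y +43 and -43 mm. Origin: centre of the foot's underside; z up. Grip the cup outside, from above. A half turn fits the warmer as well.
- pot_mouth (a point): Centre of the pot's mouth, at rim height, 78 mm above the pot's origin; clear mouth 52 mm wide.
- warmer: Fixed flat grey pot warmer, 100 (x) x 150 (y) mm, aluminium top plate 35 mm above the bench. Two upright steel pegs, 9 mm thick, 14 mm high, tapered tips, stand on it at x 0, y +43 and -43 mm. Origin: centre of its underside; z up. The dial on its -x face is fixed. The pot is home when its foot lies flat on the plate (pot origin 35 mm above this origin).
- warmer_top (a point): Point on the warmer's top plate midway between the pegs, 35 mm above the bench; the pot's origin comes here.
- brush_rest: Fixed brush rest: wooden foot 110 (x) x 75 (y) x 14 mm carrying a square aluminium tube, 32 x 30 mm outside, 56 mm deep, open only at its upper end. The tube leans 40 degrees from upright: its axis, out of the mouth, is (-0.643, 0, 0.766) in the rest's frame. Origin: centre of the foot's underside; z up.
- rest_mouth (a point): Centre of the tube's mouth, 18 mm toward -x of the rest's origin and 88 mm above the bench; inside the tube measures 24 mm (across) by 26 mm.
- brush: Loose stub glue brush, 105 mm long, 0.04 kg: cream handle 18 (x) x 21 (z) mm, black bristles. y runs along it toward the bristles; origin at mid length on its underside, centre line 10.5 mm above along z. It starts in the rest's tube, bristles inside, last 48 mm of the handle out of the mouth, its x level across the tube; it slides out freely along the tube.
- bristle_tip (a point): End of the bristles on the centre line, 52 mm along +y from the brush's origin.
- handle_end (a point): End of the handle on the centre line, 52 mm along -y from the brush's origin.
- rack_edge (a point): Fixed: foot of the front post of the grey steel rack beyond the bench, at bench height. The rack's front runs from here straight to +y at this x, with a beam across it 525 to 560 mm above the bench: keep the wrist and forearm on the near side of it.
- bulldog_clip: Bystander: black bulldog clip, 23 x 56 x 38 mm, loose. Origin at the centre of its underside.
- eraser: Bystander: small eraser in a sleeve, 19 x 42 x 12 mm, loose. Origin at the centre of its underside.
Mind the look-alikes: they are no part of the job. Leave any purple look-alike of the pot alone.

How it is judged:
On the way, in this order (a step that is already met when the one before it is completed fails the run):
1. the pot is seated on the warmer, its foot flat on the top plate with the pegs in its holes, and is let go (horizontal distance between pot and warmer_top below 0.005 m and z of pot in the frame of warmer below 0.0385 m and angle between pot's own z axis and vertical below 0.05 rad and angle between the y axis of pot and the y axis of warmer, either way round below 0.1 rad and contact force between the fingers and pot below 0.1 N), for 0.2 s.
2. the brush is drawn out of the rest and carried by the gripper alone (contact force between the fingers and brush above 1 N and contact force between brush and brush_rest below 0.1 N and distance between bristle_tip and rest_mouth above 0.04 m and height (world z) of bristle_tip above 0.1 m), for 0.2 s.
At the end, for the whole second after the job is handed in: Pot seated (5 mm of centre, foot 3.5 mm of the plate, 0.05 rad level, 0.1 rad in line) and not touched. Gripper alone holds the brush, still, bristles down, upright within 15 degrees, bristle end within 20 mm of the mouth centre, 10 to 120 mm above the rim. Bystanders moved under 30 mm (all of step 1 and contact force between the fingers and brush above 1 N and contact force between brush and pot below 0.1 N and contact force between brush and brush_rest below 0.1 N and contact force between brush and warmer below 0.1 N and angle between brush's own y axis and vertical above 2.88 rad and horizontal distance between bristle_tip and pot_mouth below 0.02 m and z of bristle_tip in the frame of pot_mouth between 0.01 and 0.12 m and linear speed of brush below 0.03 m/s and angular speed of brush below 0.3 rad/s and distance of each of bulldog_clip, eraser from where it was at the start of the episode below 0.03 m); the arm keeps its last pose, push and grip.
It fails at once if a bystander (bulldog clip or eraser) is pushed away by 30 mm or more (distance of any of bulldog_clip, eraser from where it was at the start of the episode above 0.03 m).
It fails at once if the pot is tipped over (angle between pot's own z axis and vertical above 0.7 rad).
It also fails if it takes over 72 s, if anything falls off the work surface, if the arm or the gripper's body presses on something with over 40 N, if the wrist force passes 120 N, or if a joint passes its speed limit or range.

## Robot

A 6-joint arm with a two-finger parallel gripper is mounted at the origin on the work surface; the furniture and walls round the work are solid. World frame = base frame: x ahead of the robot, y to its left, z up, the work surface at z = 0. Lengths are in m, angles in rad, forces in N, time in s.
With the tool pointing down it reaches from about 0.25 to 0.775 m from the base axis. Payload 4 kg.
Tool frame: the origin (TCP) lies midway between the tips of the shut fingers; the grasp point (between the pads) lies 19 mm behind it (robot.hold_point_z is the distance from the TCP to the grasp point, in m); z points along the fingers, y is the line along which they close (so a half turn about z gives the same grasp; the last joint's range is limited). The gripper opens to 94 mm and grips with 3 to 60 N. Pads are 16 mm wide; open, the fingers measure 119 mm over their backs; the gripper's body (75 mm by 177 mm) begins 78 mm behind the grasp point.
Start: joints at [1.068, 0.087, 1.371, -0, 1.684, -0.103], TCP at [0.214, 0.507, 0.206] pointing down, gripper open.
Joint ranges: [-3.1, 3.1], [-0.76, 2.03], [0.27, 2.55], [-1.08, 4.22], [0.17, 2.65], [-2.57, 2.57]. Speed limits (rad/s): [2.79, 2.79, 3.14, 3.14, 3.14, 3.14].

## Interface

Orientations are given as [roll, pitch, yaw] about the fixed x, y, z axes, in that order (R = Rz(yaw) Ry(pitch) Rx(roll)).
In Python, from bench import readout, imaging, robot gives the robot as it stands.
- The arm moves only by the tool carry_out, never from a script. Its argument "motion" is text: rows parted by semicolons, each of 7 numbers parted by spaces: the shift along the tool's x, y, z each as a share of 200 mm, from -1 to 1, then the turn, a rotation vector about the tool's x, y, z each as a share of 120 degrees, from -1 to 1, then the opening, from 0 (shut) to 1 (fully open). A call has 1 to 12 rows; each row shifts and turns the commanded pose from where the row before left it, along the tool's axes as they then stand; what a row does not reach is not made up. A row lasts 1/8 s, in which the tool goes at most 62.5 mm and 10.7 degrees, less where a joint would pass 70% of its speed; a pose out of reach is approached as far as the arm can. A call with a number of a shift or a turn outside -1 to 1 is refused whole. A call with a gripper value outside its range is refused whole. The fingers move at their own pace and stop on an object; the grip force is fixed at half the most. Time passes only in rows, so rows that do not move let the fingers close. It gives the time, the measured TCP pose, the force, the opening and the grip force at its end, in the units of the state.
- readout.get_obs(): the state, without advancing time (a new reading comes with each control period).
- imaging.snapshot(name): name is "side" or "top"; returns a dict with "pixels" (384x512x3 uint8, red, green, blue), "fx", "fy", "cx", "cy" (pixels), "dist_coeffs" ([k1, k2, p1, p2, k3] as OpenCV has them; the pictures are not rectified), "R" (3x3) and "t" (3): a world point X has camera coordinates R X + t. Camera axes: x right, y down, z forward; pixel columns grow to the right and rows downward; lengths in m; the calibration is good to about 2 mm. A picture is of the moment at which its call begins. There is no depth.
- robot.close_job(): hands the job in; it is judged then, once.
The state is a dict: "time": time; "joint_positions": joint angles; "qvel": joint speeds; "joint_torque": joint torques, N m; "tool_pos": TCP position; "ee_rot": TCP orientation; "wrist_force": force on the tool from outside, world axes, zero at the start; "wrist_torque": the same for the moment, N m; "width": finger opening in m; "finger_force": force on a finger pad.
Only numpy, scipy, OpenCV 4.12 (cv2) and the standard library are available. Lean on these libraries where they do the work, as an engineer would, in place of code of your own. Each camera call takes 0.05 s, during which the arm holds its last target. There are 200 camera calls.

## Working session

There is one attempt and no reset: what is moved stays moved. The work goes in short steps, Python scripts to look and compute and a tool call to move; the robot and the scene stay as the last step left them, time stands still between calls to the robot, and variables do not carry over. Pictures are saved under pics/ and viewed, at most 10 in all, crops included, and the job is handed in when it is done.

Besides the shell and the picture viewer there is one more tool, called after ">>>" as a command line: name --argument value ..., lists and objects as JSON in quotes. carry_out: Moves the arm, as the interface text tells. Its arguments: {"type":"object","properties":{"motion":{"type":"string"}},"required":["motion"]}

```bash
mkdir -p pics; cat > h.py <<'E'
import numpy as np, cv2
from bench import readout, imaging, robot
def snap(n):
    s=imaging.snapshot(n); np.save(f'/tmp/{n}.npy',s,allow_pickle=True); return s
def load(n): return np.load(f'/tmp/{n}.npy',allow_pickle=True).item()
def K(s): return np.array([[s['fx'],0,s['cx']],[0,s['fy'],s['cy']],[0,0,1.]])
def proj(s,X):
    r=cv2.Rodrigues(np.array(s['R'],float))[0]
    return cv2.projectPoints(np.atleast_2d(np.array(X,float)),r,np.array(s['t'],float),K(s),np.array(s['dist_coeffs'],float))[0][:,0]
def ray(s,uv,z):
    p=cv2.undistortPoints(np.array(uv,float).reshape(-1,1,2),K(s),np.array(s['dist_coeffs'],float))[:,0]
    R=np.array(s['R']);c=-R.T@np.array(s['t']); d=np.c_[p,np.ones(len(p))]@R
    return c+d*((z-c[2])/d[:,2])[:,None]
def save(s,f): cv2.imwrite('pics/'+f,s['pixels'][:,:,::-1])
E
python3 - <<'E'
from h import *
for n in('top','side'):
    s=snap(n); save(s,n+'0.png'); print(n,-np.array(s['R']).T@s['t'],np.array(s['R'])[2])
o=readout.get_obs();print(o)
E
```

```text
top [2.87347545e-01 7.62197050e-04 1.36308536e+00] [ 0.1265535   0.01904458 -0.99177695]
side [ 0.50254502 -1.05583479  1.18840623] [-0.03810428  0.69657694 -0.71646956]
{'time': 0.1, 'joint_positions': array([ 1.06788875e+00,  8.78878082e-02,  1.37206569e+00, -3.36463437e-05,
        1.68359911e+00, -1.03134211e-01]), 'qvel': array([ 0.00046478, -0.00201002, -0.00353986,  0.00034868, -0.00093429,
       -0.00020579]), 'joint_torque': array([ 2.75962877e-03, -3.41255665e+01, -3.03301728e+01,  7.21463864e-02,
        3.04428278e-02, -8.66841788e-05]), 'tool_pos': array([0.21386365, 0.50619285, 0.20443654]), 'ee_rot': array([-3.13963967e+00, -1.68517576e-04,  2.74181536e+00]), 'wrist_force': array([0.20884146, 0.49477803, 0.81728895]), 'wrist_torque': array([-0.02573572,  0.03672333, -0.03669954]), 'finger_force': 0.0, 'width': 0.0941860777545867}
```

View pics/top0.png

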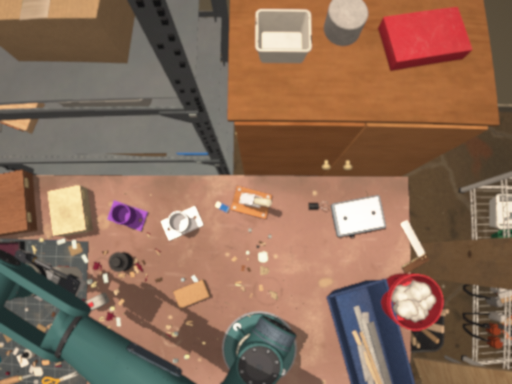

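View pics/side0.png

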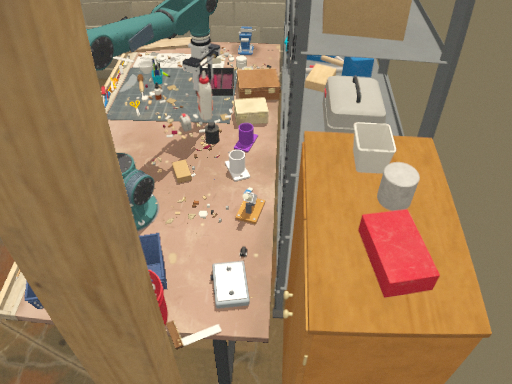

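Top view: pot (white) near (181,222), rest and brush near (252,203), warmer near (358,216), clip near (314,206), eraser near (222,208). I'll enlarge these areas.

```bash
python3 - <<'E'
from h import *
def crop(s,x,y,w,h,k): return cv2.resize(s['pixels'][y:y+h,x:x+w,::-1],None,fx=k,fy=k,interpolation=cv2.INTER_CUBIC)
t=load('top');q=load('side')
a=crop(t,150,190,140,55,5.6) # 784x308
b=crop(t,300,185,92,58,4.2);c=crop(q,215,140,60,90,3) ;d=crop(q,205,235,50,75,3.2)
M=np.zeros((600,784,3),np.uint8);M[:308,:784]=a
for im,x in((b,0),(c,390),(d,580)):
    M[312:312+im.shape[0],x:x+im.shape[1]]=im[:288]
cv2.imwrite('pics/c1.png',M)
E
```

```text
(no output)
```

View pics/c1.png

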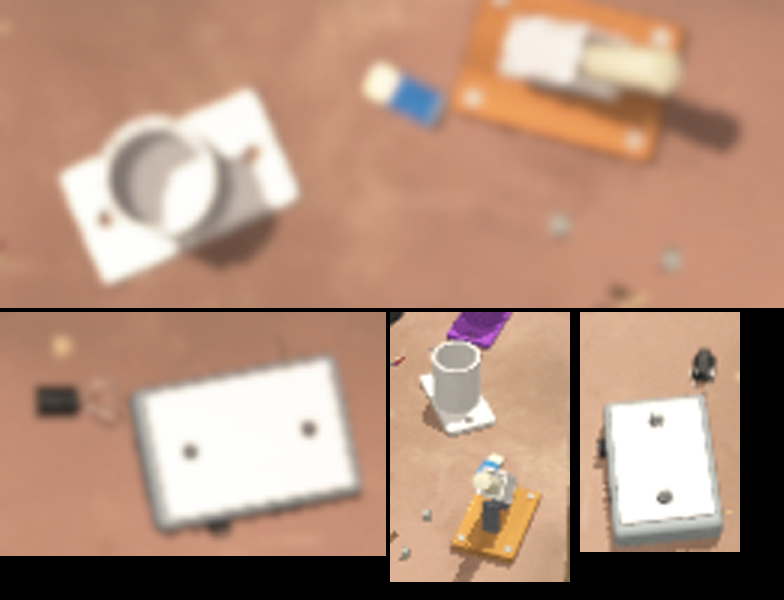

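```bash
cat > fit.py <<'E'
from h import *
from scipy.optimize import least_squares
t=load('top');q=load('side')
U=lambda P,k,o,dy=0:(np.array(P,float)-[0,dy]+.5)/k-.5+np.array(o)
def fit(name,obs,x0):
    def f(p):
        c,s=np.cos(p[2]),np.sin(p[2]);r=[]
        for cam,L,uv in obs:
            L=np.array(L,float);W=np.c_[L[:,0]*c-L[:,1]*s+p[0],L[:,0]*s+L[:,1]*c+p[1],L[:,2]]
            r.append((proj(cam,W)-uv).ravel())
        return np.concatenate(r)
    o=least_squares(f,x0,loss='soft_l1');print(name,o.x.round(4),np.degrees(o.x[2]).round(2));print(f(o.x).reshape(-1,2).round(1).tolist());return o.x
pk=U([(105,218),(250,153),(60,178),(253,88),(298,193),(106,284)],5.6,(150,190))
pot=fit('pot',[(t,[(0,.043,.008),(0,-.043,.008),(.031,.056,.008),(.031,-.056,.008),(-.031,-.056,.008),(-.031,.056,.008)],pk)],[*ray(t,pk[:2],.008).mean(0)[:2],.4])
wk=U([(190,452),(308,429)],4.2,(300,185),312)
ws=U([(657-580,421),(664-580,497)],3.2,(205,235),312)
wc=U([(143,396),(332,359),(356,489),(164,526)],4.2,(300,185),312)
for w,obs in (('pegs',[(t,[(0,.043,.044),(0,-.043,.044)],wk),(q,[(0,.043,.044),(0,-.043,.044)],ws)]),('corners',[(t,[(.05,.075,.035),(.05,-.075,.035),(-.05,-.075,.035),(-.05,.075,.035)],wc)])):
    fit('warmer '+w,obs,[*ray(t,wk,.044).mean(0)[:2],-.2])
E
python3 fit.py; python3 - <<'E'
from h import *
for n,(x,y,w,h) in {'top':(225,178,55,48),'side':(225,180,50,50)}.items():
    s=load(n);im=s['pixels'].astype(int);hsv=cv2.cvtColor(s['pixels'],cv2.COLOR_RGB2HSV)
    m=((hsv[...,1]>150)&(hsv[...,0]>8)&(hsv[...,0]<20)).astype(np.uint8);z=np.zeros_like(m);z[y:y+h,x:x+w]=m[y:y+h,x:x+w]
    c=max(cv2.findContours(z,0,1)[0],key=cv2.contourArea);print(n,z.sum(),cv2.minAreaRect(c),cv2.approxPolyDP(cv2.convexHull(c),2,True)[:,0].tolist())
t,q=load('top'),load('side')
def crop(s,x,y,w,h,k): return cv2.resize(s['pixels'][y:y+h,x:x+w,::-1],None,fx=k,fy=k,interpolation=cv2.INTER_CUBIC)
cv2.imwrite('pics/c2.png',np.hstack([crop(t,225,180,50,50,8),crop(q,225,180,50,50,8)]))
E
```

```text
pot [0.3694 0.2341 0.4425] 25.35
[[0.1, 0.2], [0.2, -0.2], [0.2, -0.2], [-0.6, 0.2], [-0.2, 0.2], [0.2, -0.3]]
warmer pegs [ 0.3927 -0.2925  0.1803] 10.33
[[0.9, -0.3], [1.2, -0.1], [-0.3, -1.9], [0.0, -1.7]]
warmer corners [ 0.3915 -0.2914  0.1992] 11.41
[[-2.9, -0.6], [1.0, -1.6], [2.6, 0.5], [-0.9, 1.9]]
top 289 ((247.92996215820312, 207.18072509765625), (37.02439880371094, 17.01465606689453), 30.65066909790039) [[236, 191], [266, 208], [266, 213], [258, 216], [236, 210], [233, 204]]
side 310 ((249.86093139648438, 209.23373413085938), (20.38461685180664, 27.153850555419922), 22.61986541748047) [[264, 201], [254, 223], [236, 218], [243, 201]]
```

View pics/c2.png

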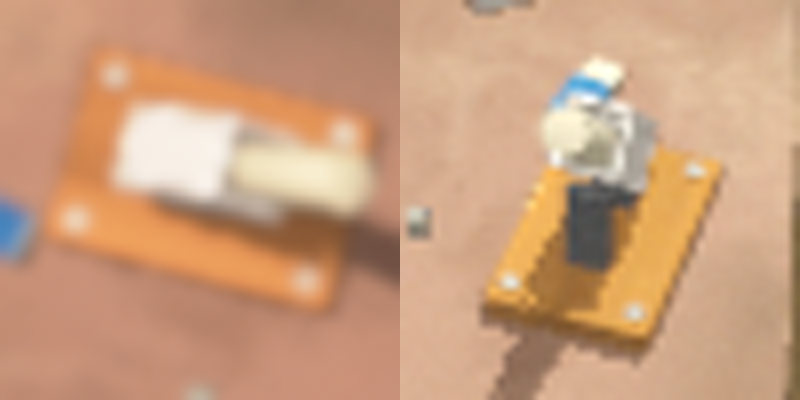

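Top crop: rest foot corners at (98,50),(378,118),(330,308),(50,238), brush handle end near (365,185). Side crop: foot corners (322,165),(250,335),(85,303).

```bash
cat >> fit.py <<'E'
rt=U([(98,50),(378,118),(330,308),(50,238)],8,(225,180)); rs=U([(322,165),(250,335),(85,303)],8,(225,180))
C=[(.055,-.0375,.014),(-.055,-.0375,.014),(-.055,.0375,.014),(.055,.0375,.014)]
R0=[*ray(t,rt,.014).mean(0)[:2],1.33]
fit('rest top',[(t,C,rt)],R0)
rest=fit('rest both',[(t,C,rt),(q,C[:3],rs)],R0)
c,s=np.cos(rest[2]),np.sin(rest[2])
a=np.array([-.643*c,-.643*s,.766]);m=np.array([rest[0]-.018*c,rest[1]-.018*s,.088])
print('mouth',m,'axis',a,'end top px',(proj(t,[m,m+.048*a])-[225,180])*8+4,'side',(proj(q,[m,m+.048*a])-[225,180])*8+4)
# subpixel pegs
for cam,P in((t,wk),(q,ws)):
    g=cam['pixels'].astype(float).mean(2)
    for u,v in P:
        y,x=np.mgrid[int(v)-4:int(v)+6,int(u)-4:int(u)+6];w=np.clip(190-g[y,x],0,None);print((w*x).sum()/w.sum(),(w*y).sum()/w.sum(),(u,v),w.sum())
print('rack?',ray(t,[(225,172),(40,175)],0),dir(robot))
E
python3 fit.py
```

```text
pot [0.3694 0.2341 0.4425] 25.35
[[0.1, 0.2], [0.2, -0.2], [0.2, -0.2], [-0.6, 0.2], [-0.2, 0.2], [0.2, -0.3]]
warmer pegs [ 0.3927 -0.2925  0.1803] 10.33
[[0.9, -0.3], [1.2, -0.1], [-0.3, -1.9], [0.0, -1.7]]
warmer corners [ 0.3915 -0.2914  0.1992] 11.41
[[-2.9, -0.6], [1.0, -1.6], [2.6, 0.5], [-0.9, 1.9]]
rest top [0.4331 0.0254 1.332 ] 76.32
[[-0.3, -0.5], [0.4, -0.2], [0.4, 0.4], [-0.5, 0.2]]
rest both [0.4331 0.0248 1.334 ] 76.43
[[-0.1, -0.5], [0.6, -0.2], [0.6, 0.4], [-0.3, 0.3], [0.1, -0.9], [0.1, 0.2], [-0.2, -0.7]]
mouth [0.42885356 0.00730556 0.088     ] axis [-0.15086125 -0.62505191  0.766     ] end top px [[262.01645735 168.136109  ]
 [349.35104008 177.82159152]] side [[193.15270866 136.79564532]
 [170.15849372 125.84855309]]
344.8342696629214 217.8553370786517 (np.float64(344.85714285714283), np.float64(217.95238095238096)) 237.33333333333334
373.0274914089346 212.42497136311567 (np.float64(372.95238095238096), np.float64(212.47619047619048)) 291.0
228.06728847435042 268.6522318454364 (np.float64(228.71875), np.float64(268.71875)) 500.33333333333337
230.90325271059217 292.7668890742286 (np.float64(230.90625), np.float64(292.46875)) 799.3333333333333
rack? [[0.52515722 0.10617559 0.        ]
 [0.51552453 0.69945714 0.        ]] ['IKError', '__class__', '__delattr__', '__dict__', '__dir__', '__doc__', '__eq__', '__format__', '__ge__', '__getattribute__', '__getstate__', '__gt__', '__hash__', '__init__', '__init_subclass__', '__le__', '__lt__', '__module__', '__ne__', '__new__', '__reduce__', '__reduce_ex__', '__repr__', '__setattr__', '__sizeof__', '__str__', '__subclasshook__', '__weakref__', 'close_job', 'hold_point_z']
```

```bash
cat > fit2.py <<'E'
from fit import *
pt=np.array([(344.83,217.86),(373.03,212.42)]);ps=np.array([(228.5,268.65),(230.9,292.6)])
for z in(.025,.03,.035,.04,.044,.049):
    L=[(0,.043,z),(0,-.043,z)];print(z);fit('both',[(t,L,pt),(q,L,ps)],[.39,-.29,.18]);
fit('top only .042',[(t,[(0,.043,.042),(0,-.043,.042)],pt)],[.39,-.29,.18])
E
python3 fit2.py | sed -n '/^0.025/,$p'
```

```text
0.025
both [ 0.3928 -0.2911  0.1838] 10.53
[[-0.8, 0.2], [-0.9, 0.4], [0.2, 1.4], [0.4, 1.2]]
0.03
both [ 0.3928 -0.2915  0.1836] 10.52
[[-0.3, 0.1], [-0.4, 0.3], [0.1, 0.5], [0.3, 0.4]]
0.035
both [ 0.3928 -0.2921  0.1837] 10.52
[[0.2, 0.0], [0.3, 0.2], [0.0, -0.2], [0.2, -0.3]]
0.04
both [ 0.3927 -0.2926  0.1835] 10.51
[[0.7, -0.1], [0.8, 0.0], [-0.1, -1.1], [0.1, -1.1]]
0.044
both [ 0.3926 -0.2926  0.1832] 10.5
[[0.9, -0.2], [1.2, -0.0], [-0.1, -1.8], [0.0, -1.8]]
0.049
both [ 0.3925 -0.292   0.1829] 10.48
[[1.1, -0.3], [1.4, -0.1], [-0.2, -3.0], [-0.1, -2.9]]
top only .042 [ 0.3925 -0.2899  0.1895] 10.86
[[-0.1, 0.0], [0.1, -0.0]]
```

>>> carry_out --motion "0 0 0 0 0 0 1"

```text
time: 0.22
tool_pos: [0.214, 0.5064, 0.2049]
ee_rot: [-3.14, -0.0, 2.742]
wrist_force: [-1.2, -0.5, -0.4]
width: 0.0937
finger_force: 0.0
```

```bash
cat > go.py <<'E'
import sys
from h import *
from scipy.spatial.transform import Rotation as Ro
def delta(p,rpy,turn_first=True):
    o=readout.get_obs();A=Ro.from_euler('xyz',o['ee_rot']);B=Ro.from_euler('xyz',rpy)
    d=np.array(p)-o['tool_pos'];rv=(A.inv()*B).as_rotvec()
    print('turn',(rv/np.radians(120)).round(4),'then shift',((B if turn_first else A).inv().apply(d)/.2).round(4),'mm',(d*1e3).round(1))
if __name__=='__main__':
    v=[float(x) for x in sys.argv[1:]];delta(v[:3],v[3:])
E
python3 go.py .3694 .2341 .2 3.14159 0 2.013
```

```text
turn [-5.00e-04  2.00e-04  3.48e-01] then shift [-1.563   0.1199  0.0243] mm [ 155.4 -272.3   -4.9]
```

>>> carry_out --motion "0 0 0 0 0 .07 1;0 0 0 0 0 .07 1;0 0 0 0 0 .07 1;0 0 0 0 0 .07 1;0 0 0 0 0 .068 1;-.2 .015 0 0 0 0 1;-.26 .02 0 0 0 0 1;-.26 .02 0 0 0 0 1;-.26 .02 0 0 0 0 1;-.26 .02 0 0 0 0 1;-.22 .015 .02 0 0 0 1;-.1 .01 0 0 0 0 1"

```text
time: 1.72
tool_pos: [0.3699, 0.2329, 0.2011]
ee_rot: [-3.141, 0.0, 2.01]
wrist_force: [-0.8, 1.0, -0.0]
width: 0.0943
finger_force: 0.0
```

>>> carry_out --motion "0 0 0 0 0 0 1"

```text
time: 1.85
tool_pos: [0.3697, 0.234, 0.2013]
ee_rot: [-3.141, -0.0, 2.01]
wrist_force: [-0.6, 0.6, -0.9]
width: 0.0938
finger_force: 0.0
```

```bash
python3 go.py .3694 .2341 .032 3.14159 0 2.013
```

```text
turn [-0.0001 -0.0001 -0.0015] then shift [ 0.0012 -0.0009  0.8467] mm [-3.000e-01  1.000e-01 -1.693e+02]
```

>>> carry_out --motion "0 0 .2 0 0 0 1;0 0 .2 0 0 0 1;0 0 .2 0 0 0 1;0 0 .15 0 0 0 1;0 0 .09 0 0 0 1;0 0 0 0 0 0 1;0 0 0 0 0 0 0;0 0 0 0 0 0 0;0 0 0 0 0 0 0;0 0 0 0 0 0 0;0 0 0 0 0 0 0;0 0 0 0 0 0 0"

```text
time: 3.35
tool_pos: [0.3689, 0.2347, 0.0339]
ee_rot: [-3.141, 0.0, 2.013]
wrist_force: [-3.8, -1.5, 5.7]
width: 0.0583
finger_force: 30.0
```

>>> carry_out --motion "0 0 0 0 0 0 0;0 0 0 0 0 0 0;0 0 0 0 0 0 0;0 0 0 0 0 0 0"

```text
time: 3.85
tool_pos: [0.3689, 0.2347, 0.0339]
ee_rot: [-3.141, 0.0, 2.013]
wrist_force: [-3.3, -1.5, 5.4]
width: 0.058
finger_force: 30.0
```

>>> carry_out --motion "0 0 -.1 0 0 0 0;0 0 -.2 0 0 0 0;0 0 -.2 0 0 0 0;0 0 -.2 0 0 0 0;0 0 -.14 0 0 0 0;0 0 0 0 0 .062 0;0 0 0 0 0 .061 0;0 0 0 0 0 0 0"

```text
time: 4.85
tool_pos: [0.369, 0.2348, 0.2001]
ee_rot: [-3.14, 0.0, 1.757]
wrist_force: [-0.4, -0.8, -4.1]
width: 0.058
finger_force: 30.0
```

```bash
python3 go.py .3927 -.292 .2 3.14159 0 1.755
```

```text
turn [-0.0008  0.0002  0.0008] then shift [-2.6109e+00 -3.6610e-01  6.0000e-04] mm [ 2.370e+01 -5.268e+02 -1.000e-01]
```

>>> carry_out --motion "-.12 -.017 0 0 0 0 0;-.24 -.034 0 0 0 0 0;-.25 -.035 0 0 0 0 0;-.25 -.035 0 0 0 0 0;-.25 -.035 0 0 0 0 0;-.25 -.035 0 0 0 0 0;-.25 -.035 0 0 0 0 0;-.25 -.035 0 0 0 0 0;-.25 -.035 0 0 0 0 0;-.25 -.035 0 0 0 0 0;-.16 -.023 0 0 0 0 0;-.09 -.012 0 0 0 0 0"

```text
time: 6.35
tool_pos: [0.3927, -0.2929, 0.2002]
ee_rot: [-3.141, -0.002, 1.755]
wrist_force: [0.1, -0.2, -4.4]
width: 0.0587
finger_force: 30.0
```

>>> carry_out --motion "0 0 .2 0 0 0 0;0 0 .13 0 0 0 0;0 0 0 0 0 0 0;0 0 0 0 0 0 0"

```text
time: 6.85
tool_pos: [0.3938, -0.2917, 0.1366]
ee_rot: [3.14, 0.001, 1.757]
wrist_force: [0.5, -0.3, -3.9]
width: 0.0585
finger_force: 30.0
```

```bash
python3 go.py .3927 -.292 .1 3.14159 0 1.755; python3 - <<'E'
from h import *
t,q=snap('top'),snap('side')
def crop(s,x,y,w,h,k): return cv2.resize(s['pixels'][y:y+h,x:x+w,::-1],None,fx=k,fy=k,interpolation=cv2.INTER_CUBIC)
cv2.imwrite('pics/c3.png',np.hstack([crop(t,320,175,80,80,5),crop(q,185,230,80,80,5)]))
E
```

```text
turn [0.0006 0.0006 0.0007] then shift [-0.0005 -0.0056  0.183 ] mm [ -1.1  -0.3 -36.6]
```

View pics/c3.png

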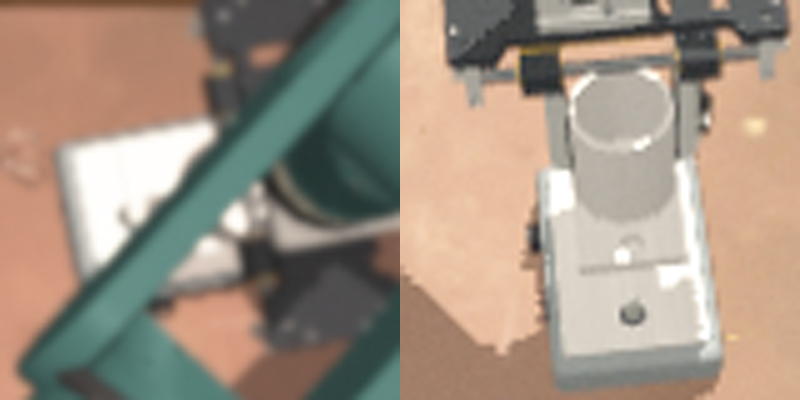

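The side view shows the pot's near hole at about (228,250) and the near peg at (232,313) in the right crop. I'll check these against predictions.

```bash
python3 - <<'E'
from h import *
q=load('side');o=readout.get_obs();p=o['tool_pos'];y=o['ee_rot'][2]-np.pi/2
print(p,y)
f=lambda X:((proj(q,X)-[185,230]+.5)*5-.5).round(1)
ya=np.array([-np.sin(y),np.cos(y)])
h=p[:2]-.043*ya; z=p[2]-.0339
xa=np.array([np.cos(y),np.sin(y)])
print('hole top',f([*h,z+.008]),'bottom',f([*h,z]),'foot near corners',f([[*(p[:2]-.056*ya+s*.031*xa),z+.008] for s in(1,-1)]),'rim',f([*p[:2],z+.078]))
W=np.array([.3927,-.292]);w=.184;yw=np.array([-np.sin(w),np.cos(w)])
print('peg',f([[*(W-.043*yw),zz] for zz in(.035,.049)]))
E
```

```text
[ 0.39409786 -0.29216455  0.13737963] 0.18536392794586565
hole top [[230.8 240.4]] bottom [[231.3 248.4]] foot near corners [[288.3 254.3]
 [177.5 265. ]] rim [[219.8 103.9]]
peg [[232.4 313.3]
 [231.7 300.4]]
```

>>> carry_out --motion "0 -.006 .1 0 0 0 0;0 0 .1 0 0 0 0;0 0 .045 0 0 0 0;0 0 0 0 0 0 0;0 0 0 0 0 0 0"

```text
time: 7.58
tool_pos: [0.3926, -0.2924, 0.0877]
ee_rot: [3.14, 0.002, 1.755]
wrist_force: [0.4, -0.9, -4.8]
width: 0.0583
finger_force: 30.0
```

```bash
python3 go.py .3927 -.292 .069 3.14159 0 1.755; python3 - <<'E'
from h import *
q=snap('side')
cv2.imwrite('pics/c4.png',cv2.resize(q['pixels'][250:310,195:255,::-1],None,fx=9,fy=9,interpolation=cv2.INTER_CUBIC))
E
```

```text
turn [0.0007 0.0009 0.0002] then shift [0.0021 0.0008 0.0937] mm [  0.1   0.4 -18.7]
```

View pics/c4.png

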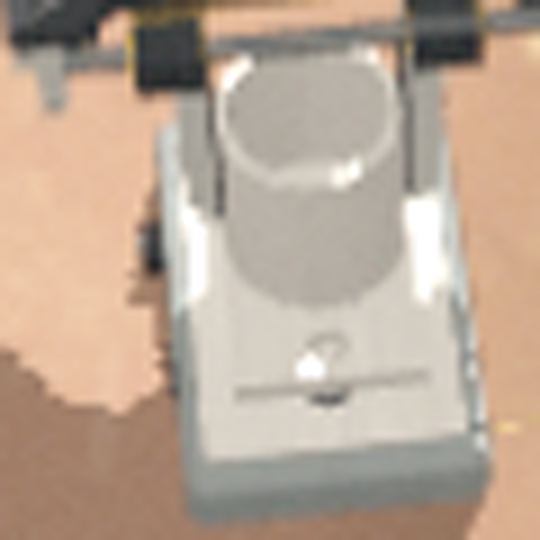

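The hole at about (326,352) lines up across the view with the peg at (328,395). I'll lower it gently.

>>> carry_out --motion "0 0 .01 0 0 0 0;0 0 .01 0 0 0 0;0 0 .01 0 0 0 0;0 0 0 0 0 0 0"

```text
time: 8.12
tool_pos: [0.3918, -0.2917, 0.0802]
ee_rot: [-3.141, -0.001, 1.755]
wrist_force: [-0.1, 0.1, -4.4]
width: 0.0587
finger_force: 30.0
```

>>> carry_out --motion "0 0 .01 0 0 0 0;0 0 .01 0 0 0 0;0 0 0 0 0 0 0"

```text
time: 8.5
tool_pos: [0.3918, -0.2917, 0.0761]
ee_rot: [-3.141, -0.001, 1.755]
wrist_force: [0.3, -1.5, -3.6]
width: 0.0589
finger_force: 30.0
```

>>> carry_out --motion "0 0 .01 0 0 0 0;0 0 .01 0 0 0 0;0 0 .01 0 0 0 0;0 0 0 0 0 0 0"

```text
time: 9.0
tool_pos: [0.3918, -0.2917, 0.0702]
ee_rot: [-3.141, -0.001, 1.755]
wrist_force: [-1.1, 0.2, -4.1]
width: 0.0582
finger_force: 30.0
```

>>> carry_out --motion "0 0 .008 0 0 0 0;0 0 0 0 0 0 0;0 0 0 0 0 0 0"

```text
time: 9.38
tool_pos: [0.3921, -0.292, 0.069]
ee_rot: [3.141, 0.0, 1.755]
wrist_force: [-0.5, -0.9, -3.0]
width: 0.0583
finger_force: 30.0
```

Close to home; a touch more, then let go.

>>> carry_out --motion "0 0 .006 0 0 0 0;0 0 0 0 0 0 0;0 0 0 0 0 0 0"

```text
time: 9.75
tool_pos: [0.3921, -0.292, 0.069]
ee_rot: [3.141, 0.001, 1.755]
wrist_force: [-2.8, 2.1, 5.4]
width: 0.0583
finger_force: 30.0
```

>>> carry_out --motion "0 0 0 0 0 0 .85;0 0 0 0 0 0 .85;0 0 0 0 0 0 .85;0 0 0 0 0 0 .85;0 0 0 0 0 0 .85;0 0 0 0 0 0 .85;0 0 -.1 0 0 0 .85;0 0 -.15 0 0 0 .85;0 0 -.2 0 0 0 .85;0 0 -.2 0 0 0 .85;0 0 -.1 0 0 0 .85;0 0 0 0 0 0 .85"

```text
time: 11.25
tool_pos: [0.3927, -0.2926, 0.2197]
ee_rot: [3.139, 0.004, 1.755]
wrist_force: [0.3, 0.1, -1.2]
width: 0.0799
finger_force: 0.0
```

```bash
python3 - <<'E'
from h import *
q=snap('side')
cv2.imwrite('pics/c5.png',cv2.resize(q['pixels'][250:310,195:255,::-1],None,fx=9,fy=9,interpolation=cv2.INTER_CUBIC))
f=lambda X:((proj(q,X)-[195,250]+.5)*9-.5).round(0).tolist()
W=np.array([.3927,-.292]);w=.184;yw=np.array([-np.sin(w),np.cos(w)]);xw=np.array([np.cos(w),np.sin(w)])
print(f([[*W,.113]]),f([[*(W-.056*yw+s*.031*xw),.043] for s in(1,-1)]),f([[*(W-.043*yw),.049]]))
E
python3 go.py .4 -.05 .25 3.14159 0 1.334
```

```text
[[309.0, 138.0]] [[427.0, 396.0], [236.0, 414.0]] [[327.0, 361.0]]
turn [0.0004 0.0003 0.2012] then shift [ 1.1857 -0.2455 -0.1607] mm [  7.9 242.   32.1]
```

View pics/c5.png

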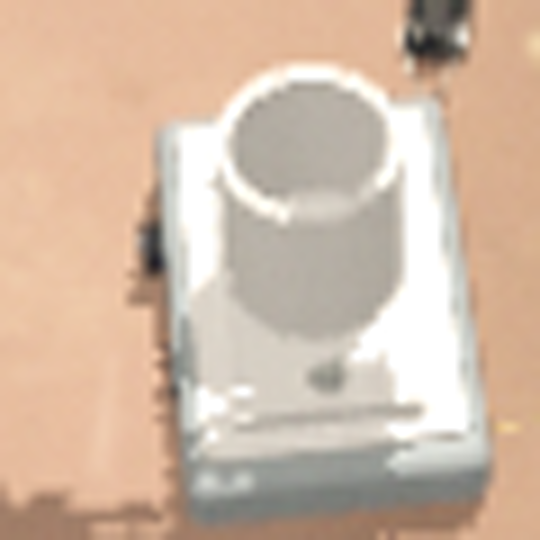

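Pot is seated, with the peg visible in its hole at (327,375). Now the brush.

```bash
python3 go.py .405 -.09 .22 3.14159 0 1.334; python3 go.py .4138 -.0552 .1646 3.14159 -.6981 1.334
```

```text
turn [0.0004 0.0003 0.2012] then shift [ 0.9971 -0.1743 -0.0107] mm [ 12.9 202.    2.1]
turn [-0.0698  0.3286  0.1931] then shift [ 0.7302 -0.1723  0.9603] mm [ 21.7 236.8 -53.3]
```

>>> carry_out --motion "0 0 0 0 0 .067 1;0 0 0 0 0 .067 1;0 0 0 0 0 .067 1;.15 -.024 0 0 0 0 1;.25 -.045 0 0 0 0 1;.25 -.045 0 0 0 0 1;.2 -.035 0 0 0 0 1;.147 -.025 -.01 0 0 0 1;0 0 0 0 .066 0 1;0 0 0 0 .067 0 1;0 0 0 0 .067 0 1;0 0 0 0 .067 0 1"

```text
time: 12.8
tool_pos: [0.4044, -0.0895, 0.2185]
ee_rot: [-3.14, -0.565, 1.333]
wrist_force: [-0.2, -0.5, -0.1]
width: 0.0944
finger_force: 0.0
```

>>> carry_out --motion "0 0 0 0 .066 0 .7;0 0 0 0 0 0 .7;0 0 0 0 0 0 .7"

```text
time: 13.18
tool_pos: [0.4047, -0.0895, 0.2192]
ee_rot: [-3.14, -0.697, 1.334]
wrist_force: [0.1, 0.4, 0.8]
width: 0.0679
finger_force: 0.0
```

```bash
python3 go.py .4138 -.0552 .1646 3.14159 -.6981 1.334
```

```text
turn [-0.0005  0.0007 -0.0001] then shift [-0.0397  0.0041  0.3232] mm [  9.1  34.3 -54.6]
```

>>> carry_out --motion "-.02 .002 .16 0 0 0 .7;-.02 .002 .16 0 0 0 .7;0 0 0 0 0 0 .7"

```text
time: 13.55
tool_pos: [0.4129, -0.0538, 0.1648]
ee_rot: [-3.139, -0.698, 1.336]
wrist_force: [-0.0, 0.3, 1.4]
width: 0.0656
finger_force: 0.0
```

```bash
python3 go.py .42795 .0036 .0926 3.14159 -.6981 1.334; python3 - <<'E'
from h import *
t,q=snap('top'),snap('side')
def crop(s,x,y,w,h,k): return cv2.resize(s['pixels'][y:y+h,x:x+w,::-1],None,fx=k,fy=k,interpolation=cv2.INTER_CUBIC)
cv2.imwrite('pics/c6.png',np.hstack([crop(t,225,175,65,60,6),crop(q,215,165,65,60,6)]))
E
```

```text
turn [-0.002   0.0003  0.0009] then shift [-0.0049  0.0058  0.467 ] mm [ 15.   57.4 -72.2]
```

View pics/c6.png

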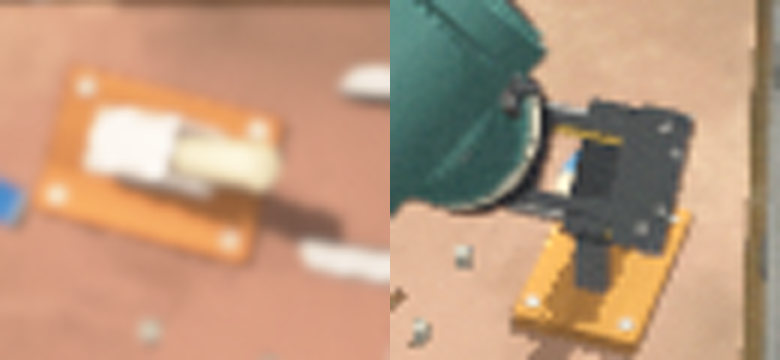

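The fingertips at (345,80) and (305,250) straddle the handle's line (275,165). I'll advance along the tube axis.

>>> carry_out --motion "-.002 .003 .1 0 0 0 .7;-.002 .003 .12 0 0 0 .7;0 0 .12 0 0 0 .7;0 0 .08 0 0 0 .7;0 0 .046 0 0 0 .7;0 0 0 0 0 0 .7"

```text
time: 14.4
tool_pos: [0.4289, 0.0013, 0.0937]
ee_rot: [3.141, -0.697, 1.335]
wrist_force: [-0.8, -0.9, 1.0]
width: 0.0656
finger_force: 0.0
```

>>> carry_out --motion "0 0 0 0 0 0 0;0 0 0 0 0 0 0;0 0 0 0 0 0 0;0 0 0 0 0 0 0;0 0 0 0 0 0 0;0 0 0 0 0 0 0;0 0 0 0 0 0 0"

```text
time: 15.28
tool_pos: [0.4285, 0.0014, 0.0934]
ee_rot: [-3.141, -0.698, 1.334]
wrist_force: [-1.2, -0.6, 0.2]
width: 0.0185
finger_force: 30.0
```

>>> carry_out --motion "0 0 -.05 0 0 0 0;0 0 -.1 0 0 0 0;0 0 -.1 0 0 0 0;0 0 -.1 0 0 0 0;0 0 -.15 0 0 0 0;0 0 -.1 0 0 0 0;0 0 0 0 0 0 0;0 0 0 0 0 0 0;0 0 0 0 0 0 0"

```text
time: 16.4
tool_pos: [0.4104, -0.073, 0.1848]
ee_rot: [-3.14, -0.698, 1.334]
wrist_force: [-0.1, 0.1, -0.7]
width: 0.0185
finger_force: 30.0
```

```bash
python3 go.py .3927 -.292 .25 3.14159 0 1.334;python3 -c "
from h import *;save(snap('side'),'s7.png')
s=load('side')
cv2.imwrite('pics/c7.png',cv2.resize(s['pixels'][130:250,190:310,::-1],None,fx=4,fy=4,interpolation=cv2.INTER_CUBIC))"
```

```text
turn [-7.000e-04 -3.334e-01  2.000e-04] then shift [-1.0854  0.1707 -0.3261] mm [ -17.7 -219.    65.2]
```

View pics/c7.png

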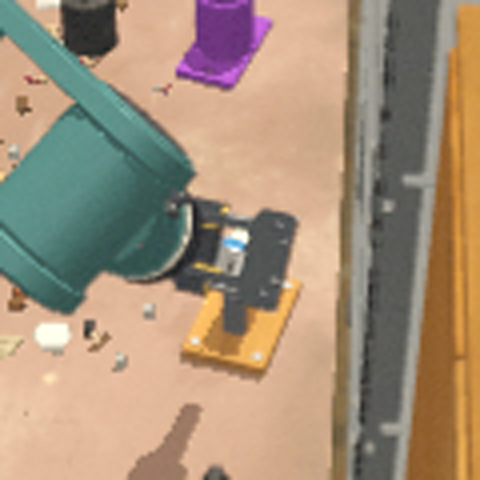

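>>> carry_out --motion "0 0 -.1 0 0 0 0;0 0 -.1 0 0 0 0;0 0 0 0 -.05 0 0;0 0 0 0 -.06 0 0;0 0 0 0 -.06 0 0;0 0 0 0 -.06 0 0;0 0 0 0 -.06 0 0;0 0 0 0 -.043 0 0;0 0 0 0 0 0 0"

```text
time: 17.58
tool_pos: [0.4048, -0.0967, 0.2159]
ee_rot: [-3.141, -0.001, 1.339]
wrist_force: [0.6, 0.1, -1.3]
width: 0.0185
finger_force: 30.0
```

```bash
python3 go.py .3927 -.292 .235 3.14159 0 1.334
```

```text
turn [-0.0002 -0.0006  0.0022] then shift [-0.9633  0.1702 -0.0956] mm [ -12.1 -195.3   19.1]
```

>>> carry_out --motion "0 0 -.096 0 0 0 0;-.1 .018 0 0 0 0 0;-.2 .035 0 0 0 0 0;-.2 .035 0 0 0 0 0;-.2 .035 0 0 0 0 0;-.17 .03 0 0 0 0 0;-.093 .017 0 0 0 0 0;0 0 0 0 0 0 0;0 0 0 0 0 0 0;0 0 0 0 0 0 0;0 0 0 0 0 0 0"

```text
time: 18.95
tool_pos: [0.393, -0.293, 0.2356]
ee_rot: [3.141, -0.0, 1.336]
wrist_force: [0.7, 0.6, -0.9]
width: 0.0185
finger_force: 30.0
```

```bash
python3 go.py .3927 -.292 .235 3.14159 0 1.334;python3 -c "
from h import *
s=snap('side')
cv2.imwrite('pics/c8.png',cv2.resize(s['pixels'][220:320,180:280,::-1],None,fx=5.5,fy=5.5,interpolation=cv2.INTER_CUBIC))
print(((proj(s,[[.3927,-.292,.113],[.3927,-.292,.171]])-[180,220]+.5)*5.5))"
```

```text
turn [ 0.0003 -0.      0.0008] then shift [ 0.0048 -0.0025  0.0032] mm [-0.3  1.  -0.6]
[[271.66218049 249.50884891]
 [267.8339292  182.14865661]]
```

View pics/c8.png

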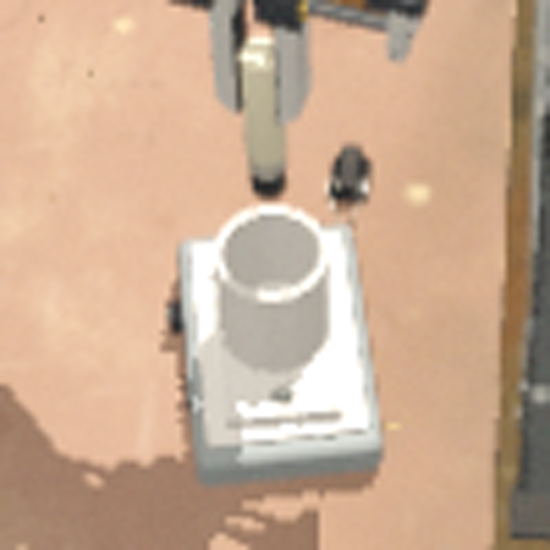

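The bristle tip is at (268,185) against a predicted (268,182): centred, upright, and about 58 mm above the rim. Handing in.

```bash
python3 -c "
from h import *
print(robot.close_job())"
```

```text
the job is handed in; nothing more can be done
None
```

I handed the job in at about 19 s with the pot seated on the warmer's pegs and released, and the brush held steady, bristles down, about 58 mm above the centre of the pot's mouth; the hand-in returned no verdict.

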